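Clock a notched flange to its pointer

ROBOT

A 6-joint arm with a two-finger parallel gripper is mounted at the origin on the work surface. World frame = base frame: x ahead of the robot, y to its left, z up, the work surface at z = 0. Lengths are in mm, angles in rad, forces in N, time in s.
With the tool pointing down it reaches from about 400 to 925 mm from the base axis. Payload 12.5 kg.
Tool frame: the origin (TCP) lies at the very end of the fingers, on their centre line; the grasp point (between the pads) lies 19 mm behind it; z points along the fingers, y is the line along which they close (so a half turn about z gives the same grasp; the last joint's range is limited). The gripper opens to 95 mm and grips with 3 to 60 N. Pads are 20 mm wide; open, the fingers measure 119 mm over their backs; the gripper's body (75 mm by 180 mm) begins 59 mm behind the grasp point.
Start: joints at [-1.272, 0.491, 1.559, -0, 1.092, -0.106], TCP at [246.172, -574.5, 184.761] pointing down, gripper open.
Joint ranges: [-3.1, 3.1], [-0.84, 2.19], [0.05, 2.79], [-1.13, 4.28], [0.06, 2.93], [-2.69, 2.69]. Speed limits (rad/s): [2.22, 2.22, 2.79, 3.14, 3.14, 3.14].

INTERFACE

Orientations are given as [roll, pitch, yaw] about the fixed x, y, z axes, in that order (R = Rz(yaw) Ry(pitch) Rx(roll)).
In Python, from cell import state, imaging, env, spot_in, mark_of gives the robot as it stands. The module is installed in compiled form; this text tells all that it offers.
- The arm moves only by the tool step_arm, never from a script. Its argument "increments" is a list of rows, each an object with "slide": the shift along the tool's x, y, z in m, a list of three; "roll": the turn about the tool's z in rad. A call has 1 to 5 rows; each row is the pose to reach, as a shift and turn from the pose commanded when the call began, along the tool's axes at that moment; what a row does not reach only later rows make up. A row lasts 1/8 s, in which the tool goes at most 62.5 mm and 10.7 degrees, less where a joint would pass 70% of its speed; a pose out of reach is approached as far as the arm can. A call with a gripper value outside its range is refused whole. "fingers" is the opening, from 0 (shut) to 1 (fully open), set as the call begins (left out, the last holds). The fingers move at their own pace and stop on an object; the grip force is fixed at half the most. Time passes only in rows, so rows that repeat a pose let the fingers close. It gives the time, the measured TCP pose, the force, the opening and the grip force at its end, in the units of the state.
- state(): the state, without advancing time (a new reading comes with each control period).
- imaging.read_camera(name): name is "scene" or "side" or "wrist"; returns a dict with "color" (400x640x3 uint8, red, green, blue), "z_map" (400x640 float32, mm along the optical axis (not along the pixel's ray), 0 where there is no reading), "intrinsics" (3x3 intrinsics, pixels), "camera_from_world" (4x4, takes a point from world to camera coordinates). Camera axes: x right, y up, looking along -z (the intrinsics and any distortion apply to the point x, -y, -z); pixel columns grow to the right and rows downward; lengths in mm; the calibration is good to about 2 mm. A picture is of the moment at which its call begins.
- env.job_done(): hands the job in; it is judged then, once.
Trained networks look in the newest picture that a camera, given by its name, has taken for a name from the list of things; names that differ only in an ending like _2 or _b are one class to them, and where a whole thing is asked for, a point or a joint stands for the part that bears it (a point fixed in the world has none). Each returns a list of dicts, best first, with "confidence" (0 to 1); they miss things now and then, are a little off and sometimes report something else, mostly with a low value. They report only what shows in the picture. A call takes as long as a camera call. They do not tell look-alikes from the thing itself.
- spot_in(camera, target): "bbox" ([left, top, right, bottom] in pixels, round what is visible of it).
- mark_of(camera, target): "uv" ([column, row] in pixels: a listed point, or the origin of a listed thing).
The state is a dict: "t": time; "joints": joint angles; "qvel": joint speeds; "tau": joint torques, N m; "eef_pos": TCP position; "tcp_rot": TCP orientation; "ft_force": force on the tool from outside, world axes, zero at the start; "moment": the same for the moment, N m; "opening": opening from 0.0 (shut) to 1.0 (fully open); "grip_force": force on a finger pad.
Only numpy, scipy, OpenCV 4.12 (cv2) and the standard library are available. Lean on these libraries where they do the work, as an engineer would, in place of code of your own. Each camera call takes 0.05 s, during which the arm holds its last target. There are 200 camera calls.

TASK

In the parts store, two machined flanges sit on round setting stands. Turn the one with the notch in its rim (three ears) by pushing its ears sideways, keeping it down on its stand, until the notch faces the pointer on that stand. Leave the four-eared flange alone.

Things in the scene. Friction and masses are not known exactly. Their poses are not given: they have to be found in the camera images.
- flange: Loose 0.45 kg aluminium flange, lying around the stand's spigot with 2 mm play; turns with dry friction. Disc 110 mm across, 16 thick; collar 72 across, 24 high. Origin: centre of underside, 24 mm over the table; z up; +x through the notch (20 wide, 19 deep). Three ears, 24 wide, round ends, same thickness, out to 84 mm from the centre, 60, 180 and 300 deg counter-clockwise from the notch.
- notch (a point): Point on the flange at the mouth of its notch: 55 mm from the flange's centre, level with the disc's top face (40 mm above the table).
- stand: Fixed dark steel stand under the notched flange: base 200 mm across, 12 thick; shoulder 80 across, top at 24; spigot 36 across, top at 46. Origin: centre of underside, at table height; z up; +x along the brass arrow pointer on the base (top at 18 mm; nose 62, tail 99 mm from the centre; ears pass over it). The flange's +x is to point the same way as this +x.
- other_flange: To be left alone: a similar flange with no notch and four ears at 90 deg, out to 84 mm, on an identical stand; top of its collar 48 mm above the table. Origin: centre of its underside, 24 mm above the table.
There are look-alikes about, which are no part of the job. What is shaped like the flange but blue or yellow is not meant.

How it is judged (in metres and radians):
At the end, for the whole second after the job is handed in: The notched flange lies flat, fully down on its stand and at rest, its notch facing the stand's pointer: mouth of the notch within 12.5 mm sideways (about 13 degrees) of the line from the stand's centre through the pointer (horizontal distance between flange and stand below 0.008 m and z of flange in the frame of stand below 0.03 m and angle between flange's own z axis and vertical below 0.08 rad and x of notch in the frame of stand above 0.04 m and y of notch in the frame of stand between -0.0125 and 0.0125 m and angular speed of flange below 0.1 rad/s and linear speed of flange below 0.02 m/s); the robot touches nothing.
It fails at once if the notched flange is lifted off (more than 8 mm above its seat) (z of flange in the frame of stand above 0.032 m).
It fails at once if the four-eared flange is disturbed: pushed with more than 3 N or shifted more than 10 mm (contact force between any of the fingers, the arm and other_flange above 3 N or distance of other_flange from where it was at the start of the episode above 0.01 m).
It also fails if it takes over 40 s, if anything falls off the work surface, if the arm or the gripper's body presses on something with over 40 N, if the wrist force passes 120 N, or if a joint passes its speed limit or range.

## Working session

There is one attempt and no reset: what is moved stays moved. The work goes in short steps, Python scripts to look and compute and a tool call to move; the robot and the scene stay as the last step left them, time stands still between calls to the robot, and variables do not carry over. Pictures are saved under pics/ and viewed, at most 10 in all, crops included, and the job is handed in when it is done.

Besides the shell and the picture viewer there is one more tool, called after "Request:" by a JSON object that holds its "fn" and its "kwargs". step_arm: Moves the arm, as the interface text tells. Its arguments: {"type":"object","properties":{"increments":{"type":"array"},"fingers":{"type":"number"}},"required":["increments"]}

```bash
mkdir -p pics; cat > h.py <<'E'
import numpy as np, cv2
from cell import state, imaging, env, spot_in, mark_of
def world(im,u,v,z=None):
    K=im["intrinsics"];T=np.linalg.inv(im["camera_from_world"])
    r=np.array([(u-K[0,2])/K[0,0],-(v-K[1,2])/K[1,1],-1.0])
    if z is None:
        return (T@np.r_[r*im["z_map"][int(v),int(u)],1])[:3]
    d=T[:3,:3]@r;o=T[:3,3]
    return o+d*(z-o[2])/d[2]
def pix(im,p):
    c=im["camera_from_world"]@np.r_[p,1];K=im["intrinsics"]
    return K[0,0]*c[0]/-c[2]+K[0,2],K[1,1]*-c[1]/-c[2]+K[1,2]
def cloud(im):
    K=im["intrinsics"];T=np.linalg.inv(im["camera_from_world"]);z=im["z_map"]
    v,u=np.mgrid[:400,:640]
    P=np.stack([(u-K[0,2])/K[0,0]*z,-(v-K[1,2])/K[1,1]*z,-z],-1)
    return P@T[:3,:3].T+T[:3,3]
E
python3 - <<'E'
from h import *
s=state();print(s["t"],s["eef_pos"],s["tcp_rot"],s["opening"])
L=[]
for c in ["scene","side"]:
    im=imaging.read_camera(c);L.append(im["color"])
    np.savez("%s.npz"%c,**im)
    for n in ["flange","stand","other_flange","notch"]:
        for d in mark_of(c,n)[:4]: print(c,n,np.round(d["uv"]),round(d["confidence"],2),np.round(world(im,*d["uv"],{"flange":24,"stand":0,"other_flange":24,"notch":40}[n])))
        if n=="notch":continue
    cv2.imwrite("pics/%s.png"%c,im["color"][:,:,::-1])
E
```

```text
0.0 [ 246.07136404 -574.21380895  184.17110784] [-3.14048627e+00 -1.02993700e-04  4.04785428e-01] 1.003522896230209
scene flange [352. 195.] 0.92 [379. 237.  24.]
scene flange [315. 232.] 0.9 [568. 202.  24.]
scene flange [485. 226.] 0.78 [385. 587.  24.]
scene stand [313. 243.] 0.63 [583. 204.   0.]
scene other_flange [184. 201.] 0.66 [ 579. -168.   24.]
scene notch [369. 190.] 0.86 [362. 278.  40.]
scene notch [507. 222.] 0.71 [368. 633.  40.]
scene notch [323. 244.] 0.55 [621. 241.  40.]
side flange [288. 204.] 0.78 [585. 215.  24.]
side flange [287. 384.] 0.75 [357. 598.  24.]
side flange [369. 249.] 0.65 [344. 240.  24.]
side stand [293. 208.] 0.84 [578. 204.   0.]
side other_flange [356. 112.] 0.87 [ 581. -184.   24.]
side other_flange [292. 202.] 0.4 [578. 206.  24.]
side notch [273. 202.] 0.84 [613. 237.  40.]
side notch [371. 264.] 0.6 [319. 284.  40.]
```

View pics/scene.png

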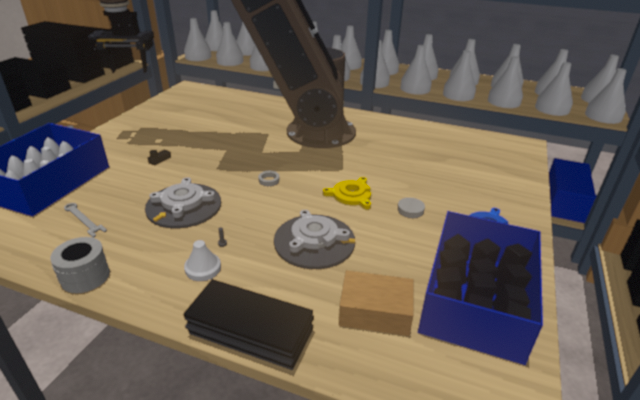

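View pics/side.png

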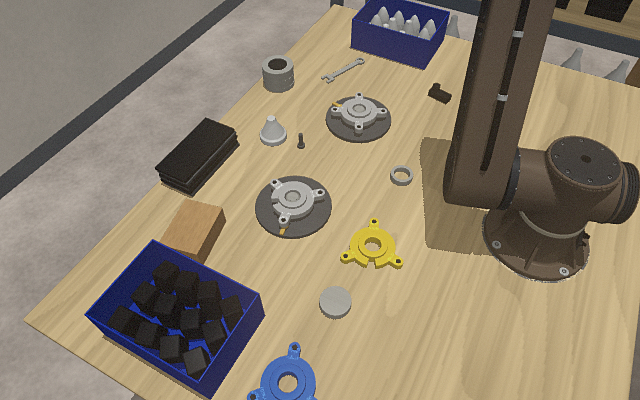

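Look-alikes for the notched flange:
- Grey three-eared on a stand: scene (315,232), side (292,200).
- Grey four-eared on a stand: scene (184,195), side (358,110).
- Yellow: scene (352,192).
- Blue: scene (487,218).

I choose the grey three-eared one and check it in a close crop.

```bash
python3 - <<'E'
from h import *
a=cv2.imread("pics/side.png")[160:250,240:345];b=cv2.imread("pics/scene.png")[200:275,265:365]
a=cv2.resize(a,(420*1,360),interpolation=3);b=cv2.resize(b,(380,285),interpolation=3)
o=np.zeros((360,800,3),np.uint8);o[:,:420]=a;o[:285,420:]=b
cv2.imwrite("pics/crop.png",o)
for c in ["side","scene"]:
    im=dict(np.load(c+".npz"));P=cloud(im)
    hsv=cv2.cvtColor(im["color"],cv2.COLOR_RGB2HSV)
    d=np.hypot(P[...,0]-578,P[...,1]-204)
    brass=(d<115)&(hsv[...,1]>120)&(P[...,2]>8)&(d>45)&(d<100)
    print(c,"brass",brass.sum(),P[brass].mean(0).round(1) if brass.any() else 0)
    k=(d<115)&(P[...,2]>43)&(P[...,2]<56);print("collar",k.sum(),P[k].mean(0),np.median(P[k],0))
    base=(d<130)&(P[...,2]>7)
    q=P[base][:,:2].astype(np.float32);print("base circ",cv2.minEnclosingCircle(q))
    e=(P[...,2]>33)&(d>58)&(d<90);n,l=cv2.connectedComponents(e.astype(np.uint8))
    for i in range(1,n):
        m=l==i
        if m.sum()>5: print("ear",m.sum(),P[m].mean(0).round(1),np.argwhere(m).mean(0).round())
E
```

```text
side brass 39 [557.6 281.7  19.7]
collar 556 [575.92908311 202.50242402  47.29132732] [574.92296915 201.97735902  47.48462715]
base circ ((577.6704711914062, 201.69113159179688), 101.31742095947266)
ear 69 [643.6 181.5  40.6] [183. 274.]
ear 88 [525.1 157.   40. ] [193. 319.]
ear 88 [560.8 272.2  39.7] [220. 283.]
scene brass 43 [558.2 286.7  15.7]
collar 437 [580.03132981 203.32173791  46.43174106] [579.77003246 203.04310584  46.61413934]
base circ ((579.2522583007812, 201.3986053466797), 101.98927307128906)
ear 61 [526.6 156.2  39.1] [213. 304.]
ear 80 [565.1 271.9  38.5] [233. 343.]
ear 100 [646.2 182.   38.4] [244. 295.]
```

View pics/crop.png

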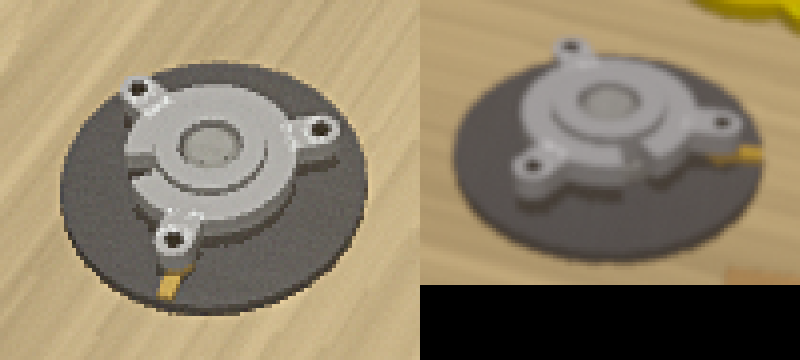

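The crop shows the grey three-eared flange with the notch at crop (140,170), so the choice is right. Measured values:

| Item | Value |
|---|---|
| Stand centre | (578, 202) |
| Ears | -18°, 102° and 221° |
| Notch | 42° |
| Pointer | about 104° |

It needs about 62° counter-clockwise. I'll straddle the -18° ear with part-open fingers and sweep it round.

Request:
{"fn": "step_arm", "kwargs": {"increments": [{"slide": [0.045,-0.036,0]},{"slide": [0.09,-0.072,0]},{"slide": [0.135,-0.108,0]},{"slide": [0.18,-0.144,0]},{"slide": [0.225,-0.18,0]}], "fingers": 0.55}}

```text
invalid input at $.increments[0]: expected keys slide, roll
```

Request:
{"fn": "step_arm", "kwargs": {"increments": [{"slide": [0.045,-0.036,0]},{"slide": [0.09,-0.072,0]},{"slide": [0.135,-0.108,0]},{"slide": [0.18,-0.144,0]},{"slide": [0.225,-0.18,0]}]}}

```text
invalid input at $.increments[0]: expected keys slide, roll
```

Request:
{"fn": "step_arm", "kwargs": {"increments": [{"slide": [0.045,-0.036,0],"roll": 0.15},{"slide": [0.09,-0.072,0],"roll": 0.3},{"slide": [0.135,-0.108,0],"roll": 0.45},{"slide": [0.18,-0.144,0],"roll": 0.6},{"slide": [0.215,-0.175,0],"roll": 0.72}]}}

```text
t: 1.12
eef_pos: [375.6, -327.1, 185.0]
tcp_rot: [3.141, -0.0, -0.319]
ft_force: [0.7, -0.2, -0.0]
opening: 1.0
grip_force: 0.0
```

Request:
{"fn": "step_arm", "kwargs": {"increments": [{"slide": [0.01,-0.057,0],"roll": 0},{"slide": [0.02,-0.114,0],"roll": 0},{"slide": [0.03,-0.171,0],"roll": 0},{"slide": [0.04,-0.228,0],"roll": 0},{"slide": [0.05,-0.285,0],"roll": 0}], "fingers": 0.55}}

```text
t: 1.75
eef_pos: [511.5, -71.7, 185.0]
tcp_rot: [3.142, -0.001, -0.315]
ft_force: [0.8, -0.8, -0.1]
opening: 0.57
grip_force: 0.0
```

Request:
{"fn": "step_arm", "kwargs": {"increments": [{"slide": [0.01,-0.057,0],"roll": 0},{"slide": [0.02,-0.114,0],"roll": 0},{"slide": [0.03,-0.171,0],"roll": 0},{"slide": [0.04,-0.228,0.03],"roll": 0},{"slide": [0.05,-0.283,0.06],"roll": 0}]}}

```text
t: 2.38
eef_pos: [645.4, 179.1, 126.0]
tcp_rot: [-3.141, -0.001, -0.315]
ft_force: [0.9, -0.5, 0.5]
opening: 0.552
grip_force: 0.0
```

```bash
python3 - <<'E'
from h import *
s=state();print(s["t"],s["eef_pos"],s["tcp_rot"],s["opening"],s["joints"])
im=imaging.read_camera("wrist");cv2.imwrite("pics/w1.png",im["color"][:,:,::-1])
E
```

```text
2.375 [645.40022706 179.0796066  126.02701365] [-3.14116561e+00 -1.11492962e-03 -3.15012380e-01] 0.5520488085842163 [ 1.72177811e-01  6.11184545e-01  1.50325218e+00 -1.69068765e-04
  1.02597081e+00  2.05807382e+00]
```

View pics/w1.png

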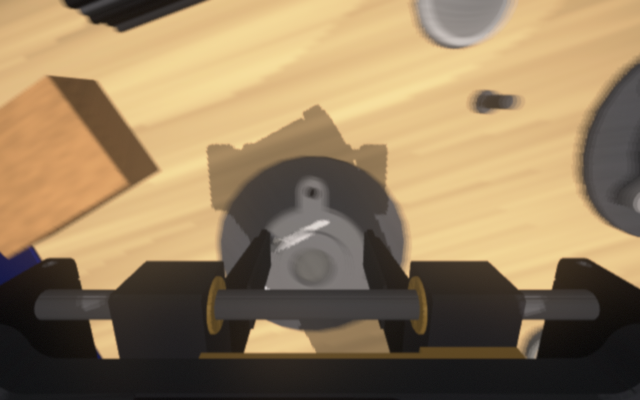

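The wrist view shows the ear at (312,190), centred between the fingertips (268 and 368). I'll descend.

Request:
{"fn": "step_arm", "kwargs": {"increments": [{"slide": [0,0,0.03],"roll": 0},{"slide": [0,0,0.06],"roll": 0},{"slide": [0,0,0.08],"roll": 0},{"slide": [0,0,0.09],"roll": 0},{"slide": [0,0,0.098],"roll": 0}]}}

```text
t: 3.05
eef_pos: [644.7, 177.2, 28.4]
tcp_rot: [-3.141, -0.0, -0.315]
ft_force: [0.1, 0.5, 0.1]
opening: 0.547
grip_force: 0.0
```

Request:
{"fn": "step_arm", "kwargs": {"increments": [{"slide": [0,0,0],"roll": 0},{"slide": [0,0,0],"roll": 0},{"slide": [0,0,0],"roll": 0}], "fingers": 0.34}}

```text
t: 3.42
eef_pos: [644.8, 177.3, 29.0]
tcp_rot: [-3.141, -0.001, -0.315]
ft_force: [-0.1, -0.6, 0.8]
opening: 0.347
grip_force: 0.0
```

Request:
{"fn": "step_arm", "kwargs": {"increments": [{"slide": [-0.0004,-0.0074,0],"roll": -0.105},{"slide": [-0.0016,-0.0148,0],"roll": -0.209},{"slide": [-0.0035,-0.0219,0],"roll": -0.314},{"slide": [-0.0061,-0.0289,0],"roll": -0.419},{"slide": [-0.0095,-0.0355,0],"roll": -0.524}]}}

```text
t: 4.05
eef_pos: [646.7, 214.2, 28.8]
tcp_rot: [3.142, -0.001, 0.212]
ft_force: [-0.7, -0.1, 0.7]
opening: 0.338
grip_force: 0.0
```

Request:
{"fn": "step_arm", "kwargs": {"increments": [{"slide": [-0.0004,-0.0074,0],"roll": -0.105},{"slide": [-0.0016,-0.0148,0],"roll": -0.209},{"slide": [-0.0035,-0.0219,0],"roll": -0.314},{"slide": [-0.0061,-0.0289,0],"roll": -0.419},{"slide": [-0.0095,-0.0355,0],"roll": -0.524}]}}

```text
t: 4.68
eef_pos: [629.9, 246.9, 28.8]
tcp_rot: [3.141, -0.0, 0.736]
ft_force: [-0.4, -0.1, -0.8]
opening: 0.34
grip_force: 0.0
```

```bash
cat > m.py <<'E'
from h import *
import sys
s=state();print(s["t"],s["eef_pos"].round(1) if hasattr(s["eef_pos"],"round") else s["eef_pos"],s["tcp_rot"],s["opening"],s["ft_force"])
o=np.zeros((360,800,3),np.uint8)
for c in ["side","scene"]:
    im=imaging.read_camera(c);P=cloud(im)
    if c=="side":o[:,:420]=cv2.resize(im["color"][160:250,240:345,::-1],(420,360),interpolation=3)
    else:o[:285,420:]=cv2.resize(im["color"][200:275,265:365,::-1],(380,285),interpolation=3)
    hsv=cv2.cvtColor(im["color"],cv2.COLOR_RGB2HSV)
    d=np.hypot(P[...,0]-578,P[...,1]-202)
    b=(hsv[...,1]>120)&(P[...,2]>8)&(d>58)&(d<103)
    r=P[b].mean(0)-[578,202,0];print(c,"brass",b.sum(),r.round(1),np.degrees(np.arctan2(r[1],r[0])).round(1))
    e=(P[...,2]>33)&(P[...,2]<46)&(d>58)&(d<90);n,l=cv2.connectedComponents(e.astype(np.uint8))
    for i in range(1,n):
        m=l==i
        if m.sum()>5: r=P[m].mean(0)-[578,202,0];print("ear",m.sum(),r.round(1),np.degrees(np.arctan2(r[1],r[0])).round(1))
cv2.imwrite("pics/%s.png"%sys.argv[1],o)
E
python3 m.py c2
```

```text
4.675 [629.9 246.9  28.8] [ 3.14124124e+00 -4.90317800e-04  7.36224285e-01] 0.33960970995530887 [-0.42749491 -0.08402959 -0.8491096 ]
side brass 59 [-8.8 80.7 73. ] 96.2
ear 7 [ 57.3 -28.6  40.8] -26.5
ear 87 [-53.1 -45.   40. ] -139.8
ear 96 [-16.6  69.5  40. ] 103.4
scene brass 177 [ 38.7  60.  124.8] 57.2
ear 19 [-46.2 -45.6  38.9] -135.3
ear 89 [-12.4  68.7  38.8] 100.3
ear 96 [ 68.1 -19.6  38.3] -16.1
```

View pics/c2.png

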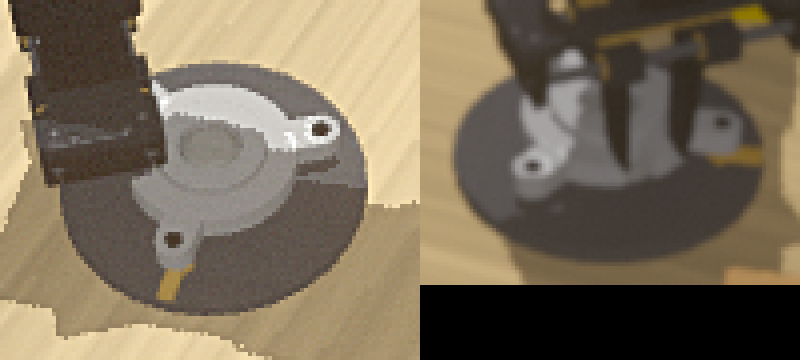

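The ears appear unmoved, even though the fingers swept past at z=29. I'll check through the wrist camera before doing anything else.

```bash
python3 - <<'E'
from h import *
s=state();im=imaging.read_camera("wrist");cv2.imwrite("pics/w2.png",im["color"][:,:,::-1])
print(s["eef_pos"],pix(im,np.array(s["eef_pos"])))
for a in [-18,42,102,162,222]: print(a,np.round(pix(im,np.array([578+72*np.cos(np.radians(a)),202+72*np.sin(np.radians(a)),40]))))
im=imaging.read_camera("scene");print("scene tcp",pix(im,np.array(s["eef_pos"])))
im=imaging.read_camera("side");print("side tcp",pix(im,np.array(s["eef_pos"])))
E
```

```text
[629.59733722 247.19801187  28.79841818] (np.float64(316.1672138052702), np.float64(228.78653409837293))
-18 [411. 282.]
42 [315. 230.]
102 [218. 282.]
162 [227. 372.]
222 [315. 412.]
scene tcp (np.float64(323.6630861724811), np.float64(250.26845464564673))
side tcp (np.float64(265.78654801642574), np.float64(205.0186699853185))
```

View pics/w2.png

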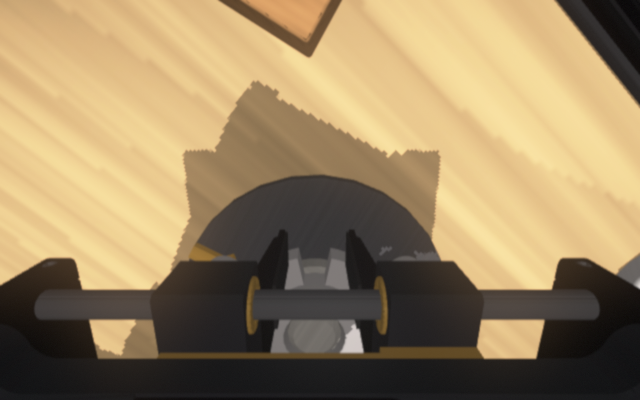

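```bash
python3 - <<'E'
from h import *
p=np.array(state()["eef_pos"])
for c in ["scene","side"]:
    im=imaging.read_camera(c);P=cloud(im);g=im["color"].max(2)
    d=np.abs(P[...,:2]-p[:2]).max(-1)
    m=(d<35)&(g<90)&(P[...,2]>20)&(P[...,2]<110)
    z=P[m][:,2];print(c,m.sum(),np.percentile(z,[0,2,10,50]).round(1))
    q=P[m];q=q[np.argsort(q[:,2])][:12];print(q.round(0).tolist())
im=imaging.read_camera("side");cv2.imwrite("pics/s3.png",cv2.resize(im["color"][130:260,220:350,::-1],(600,600),interpolation=2))
E
```

```text
scene 237 [22.5 30.1 62.5 86.3]
[[602.0, 225.0, 22.0], [606.0, 227.0, 23.0], [597.0, 254.0, 25.0], [609.0, 245.0, 25.0], [603.0, 226.0, 26.0], [606.0, 226.0, 32.0], [603.0, 225.0, 32.0], [601.0, 225.0, 33.0], [605.0, 226.0, 40.0], [606.0, 226.0, 44.0], [604.0, 225.0, 45.0], [601.0, 225.0, 46.0]]
side 1 [23.5 23.5 23.5 23.5]
[[611.0, 218.0, 24.0]]
```

View pics/s3.png

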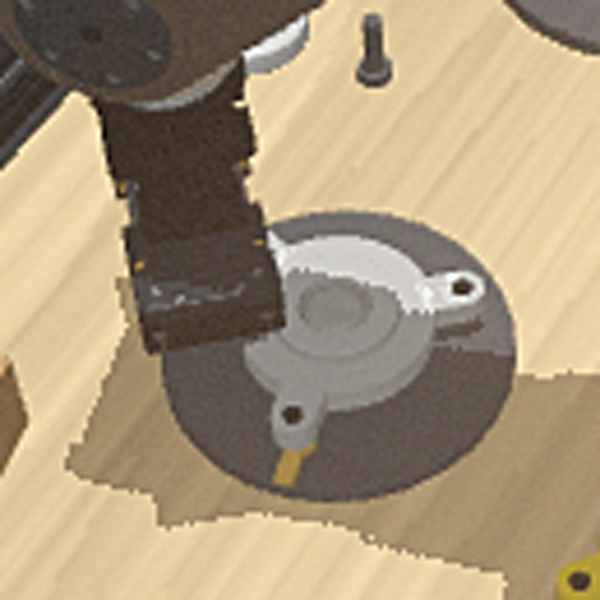

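```bash
python3 - <<'E'
from h import *
s=state();print(s["eef_pos"],s["joints"])
im=imaging.read_camera("scene");P=cloud(im)
for u0 in (309,330):
  for v in range(217,246,3):
    print(v,[tuple(P[v,u].round().astype(int).tolist())+(int(im["color"][v,u].max()),) for u in range(u0,u0+12,3)])
E
```

```text
[630.04639439 246.40332645  28.4684366 ] [ 2.75291420e-01  7.32001683e-01  1.55715591e+00 -1.69957967e-04
  8.52306764e-01  1.11483618e+00]
217 [(681, 231, 154, 70), (679, 237, 154, 99), (678, 243, 155, 56), (677, 249, 156, 56)]
220 [(685, 233, 150, 86), (680, 237, 147, 96), (678, 243, 148, 56), (673, 248, 146, 56)]
223 [(569, 186, 47, 114), (647, 224, 113, 67), (680, 244, 142, 54), (649, 239, 119, 60)]
226 [(577, 189, 44, 98), (644, 223, 102, 74), (655, 235, 113, 54), (649, 239, 111, 55)]
229 [(586, 193, 43, 102), (640, 222, 91, 83), (655, 235, 105, 53), (649, 239, 102, 55)]
232 [(600, 199, 46, 108), (599, 206, 48, 91), (657, 236, 99, 52), (651, 240, 96, 59)]
235 [(612, 204, 47, 115), (609, 210, 47, 109), (655, 235, 89, 52), (651, 240, 87, 61)]
238 [(613, 204, 39, 109), (611, 211, 40, 109), (649, 233, 75, 58), (653, 241, 81, 60)]
241 [(622, 208, 38, 108), (621, 215, 40, 108), (642, 230, 60, 84), (652, 241, 72, 60)]
244 [(630, 211, 37, 115), (632, 219, 40, 116), (628, 225, 39, 113), (653, 242, 63, 74)]
217 [(612, 253, 113, 56), (623, 264, 124, 47), (624, 271, 126, 47), (642, 283, 142, 68)]
220 [(615, 255, 107, 71), (624, 265, 117, 50), (625, 272, 119, 48), (468, 230, -1, 83)]
223 [(615, 255, 99, 70), (625, 265, 109, 52), (622, 271, 109, 50), (499, 240, 14, 62)]
226 [(617, 256, 93, 66), (626, 266, 101, 51), (622, 272, 101, 49), (507, 243, 10, 63)]
229 [(616, 256, 83, 61), (625, 266, 92, 51), (625, 273, 95, 63), (554, 258, 39, 101)]
232 [(617, 256, 75, 60), (626, 266, 85, 53), (620, 271, 82, 74), (564, 261, 38, 107)]
235 [(621, 258, 70, 60), (627, 267, 78, 51), (578, 259, 39, 96), (579, 266, 42, 114)]
238 [(621, 258, 62, 90), (626, 267, 68, 53), (578, 259, 30, 105), (578, 267, 33, 115)]
241 [(602, 253, 37, 110), (627, 268, 61, 75), (567, 256, 11, 66), (564, 263, 11, 75)]
244 [(600, 252, 26, 100), (583, 254, 14, 67), (575, 259, 9, 67), (576, 267, 12, 65)]
```

```bash
python3 - <<'E'
from h import *
im=dict(np.load("scene.npz"));P=cloud(im)
d=np.abs(P[...,:2]-[246,-574]).max(-1);m=(d<90)&(P[...,2]>120)
q=P[m];q=q[np.argsort(q[:,2])];print(len(q),q[:12].round().tolist())
w=imaging.read_camera("wrist");print(w["intrinsics"][0,0]);Q=cloud(w)
for v in range(226,262,4): print(v,[tuple(Q[v,u].round().astype(int).tolist()) for u in (276,280,284,314,350,354,358)])
im=imaging.read_camera("scene");P=cloud(im)
for v in range(240,256,2): print(v,[tuple(P[v,u].round().astype(int).tolist())+(int(im["color"][v,u].max()),) for u in range(314,328,2)])
E
```

```text
2138 [[233.0, -530.0, 212.0], [235.0, -524.0, 213.0], [209.0, -537.0, 213.0], [279.0, -614.0, 214.0], [220.0, -528.0, 215.0], [271.0, -616.0, 215.0], [232.0, -527.0, 215.0], [263.0, -619.0, 215.0], [232.0, -523.0, 216.0], [276.0, -616.0, 216.0], [259.0, -623.0, 217.0], [228.0, -525.0, 217.0]]
329.5807024690662
226 [(609, 265, 14), (610, 262, 12), (612, 261, 13), (626, 245, 13), (643, 226, 13), (645, 224, 13), (646, 222, 13)]
230 [(606, 263, 12), (626, 269, 61), (627, 268, 61), (624, 243, 12), (651, 241, 61), (653, 239, 60), (644, 219, 11)]
234 [(604, 261, 13), (626, 269, 66), (627, 267, 63), (621, 241, 13), (651, 241, 67), (653, 240, 67), (642, 217, 12)]
238 [(625, 270, 72), (627, 268, 72), (626, 266, 68), (619, 239, 12), (650, 240, 69), (652, 240, 71), (654, 239, 72)]
242 [(626, 270, 77), (627, 268, 77), (627, 266, 74), (617, 237, 12), (650, 241, 73), (652, 240, 76), (653, 239, 77)]
246 [(626, 269, 82), (628, 268, 82), (627, 265, 78), (614, 234, 12), (649, 241, 78), (651, 241, 82), (653, 239, 81)]
250 [(626, 268, 85), (626, 267, 83), (626, 264, 79), (612, 232, 12), (648, 241, 81), (
[... 744 characters left out ...]
8, 228, 34, 117), (611, 226, 20, 110), (605, 229, 16, 107), (604, 234, 17, 102), (598, 237, 14, 91), (610, 246, 26, 87)]
248 [(628, 223, 27, 105), (625, 226, 25, 105), (610, 226, 14, 98), (604, 229, 10, 81), (602, 233, 9, 73), (603, 238, 12, 66), (601, 243, 11, 65)]
250 [(617, 218, 10, 68), (616, 223, 11, 69), (615, 228, 12, 65), (613, 232, 11, 64), (610, 236, 10, 64), (610, 241, 12, 65), (608, 245, 12, 65)]
252 [(624, 221, 10, 66), (621, 225, 10, 66), (619, 230, 10, 66), (619, 235, 11, 66), (618, 239, 12, 66), (614, 243, 10, 65), (616, 248, 13, 65)]
254 [(628, 223, 8, 67), (630, 229, 12, 66), (629, 233, 13, 65), (625, 237, 10, 67), (624, 241, 11, 66), (624, 246, 13, 65), (621, 250, 12, 66)]
```

All the views agree that the fingertips sit about 30 mm above the reported TCP z: 212 against 184 at the start, and 60 against 29 now. So the fingers passed over the ear. I'll go back, open a little and descend by camera-true height, watching the force.

Request:
{"fn": "step_arm", "kwargs": {"increments": [{"slide": [-0.0004,0.0074,0],"roll": 0.105},{"slide": [-0.0016,0.0148,0],"roll": 0.209},{"slide": [-0.0035,0.0219,0],"roll": 0.314},{"slide": [-0.0061,0.0289,0],"roll": 0.419},{"slide": [-0.0095,0.0355,0],"roll": 0.524}], "fingers": 0.5}}

```text
t: 5.85
eef_pos: [646.7, 213.6, 28.4]
tcp_rot: [3.141, 0.0, 0.205]
ft_force: [1.2, 0.2, 1.3]
opening: 0.498
grip_force: 0.0
```

Request:
{"fn": "step_arm", "kwargs": {"increments": [{"slide": [-0.0004,0.0074,0],"roll": 0.105},{"slide": [-0.0016,0.0148,0],"roll": 0.209},{"slide": [-0.0035,0.0219,0],"roll": 0.314},{"slide": [-0.0061,0.0289,0],"roll": 0.419},{"slide": [-0.0095,0.0325,0],"roll": 0.524}]}}

```text
t: 6.48
eef_pos: [644.0, 179.7, 28.4]
tcp_rot: [3.142, -0.0, -0.319]
ft_force: [0.7, 0.9, -0.2]
opening: 0.499
grip_force: 0.0
```

Request:
{"fn": "step_arm", "kwargs": {"increments": [{"slide": [0,0,0.005],"roll": 0},{"slide": [0,0,0.01],"roll": 0},{"slide": [0,0,0.015],"roll": 0},{"slide": [0,0,0.02],"roll": 0},{"slide": [0,0,0.02],"roll": 0}]}}

```text
t: 7.1
eef_pos: [643.7, 180.2, 7.8]
tcp_rot: [3.141, 0.001, -0.315]
ft_force: [0.7, -0.3, 0.4]
opening: 0.501
grip_force: 0.0
```

```bash
python3 - <<'E'
from h import *
s=state();p=np.array(s["eef_pos"]);print(s["t"],p,s["tcp_rot"],s["ft_force"])
w=imaging.read_camera("wrist");Q=cloud(w);cv2.imwrite("pics/w4.png",w["color"][:,:,::-1])
v,u=np.mgrid[:400,:640];d=np.hypot(Q[...,0]-p[0],Q[...,1]-p[1])
for n,m in (("L",u<316),("R",u>316)):
    m=m&(d<45)&(w["color"].max(2)<70)&(Q[...,2]>22)&(Q[...,2]<120)
    q=Q[m];q=q[np.argsort(q[:,2])];print(n,len(q),q[3:9].round().tolist())
E
```

```text
7.1 [643.7103484  180.2240882    7.81639955] [ 3.14110359e+00  7.43385231e-04 -3.14793244e-01] [ 0.6976258  -0.253794    0.40273015]
L 2372 [[663.0, 201.0, 39.0], [654.0, 202.0, 39.0], [653.0, 202.0, 39.0], [664.0, 203.0, 39.0], [651.0, 203.0, 39.0], [664.0, 201.0, 39.0]]
R 2370 [[647.0, 152.0, 38.0], [640.0, 157.0, 38.0], [647.0, 151.0, 38.0], [614.0, 161.0, 39.0], [637.0, 157.0, 39.0], [639.0, 157.0, 39.0]]
```

View pics/w4.png

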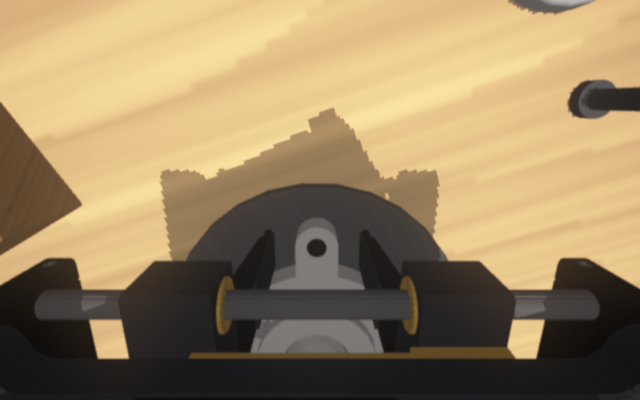

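The ear is centred at (316,247) between the tips, which are at z about 38 while the TCP reads 8, so the offset is confirmed. I'll go down another 10 mm, narrow the fingers and sweep 30°.

Request:
{"fn": "step_arm", "kwargs": {"increments": [{"slide": [0,0,0.005],"roll": 0},{"slide": [0,0,0.01],"roll": 0},{"slide": [0,0,0.01],"roll": 0}]}}

```text
t: 7.52
eef_pos: [643.7, 180.1, -2.1]
tcp_rot: [3.141, 0.001, -0.315]
ft_force: [-0.4, 0.6, 0.2]
opening: 0.5
grip_force: 0.0
```

Request:
{"fn": "step_arm", "kwargs": {"increments": [{"slide": [0,0,0],"roll": 0},{"slide": [0,0,0],"roll": 0},{"slide": [0,0,0],"roll": 0}], "fingers": 0.32}}

```text
t: 7.9
eef_pos: [644.1, 180.2, -1.4]
tcp_rot: [3.142, -0.0, -0.315]
ft_force: [-0.4, 0.7, 1.3]
opening: 0.323
grip_force: 0.0
```

Request:
{"fn": "step_arm", "kwargs": {"increments": [{"slide": [-0.0004,-0.0074,0],"roll": -0.105},{"slide": [-0.0016,-0.0148,0],"roll": -0.209},{"slide": [-0.0035,-0.0219,0],"roll": -0.314},{"slide": [-0.0061,-0.0289,0],"roll": -0.419},{"slide": [-0.0095,-0.0355,0],"roll": -0.524}]}}

```text
t: 8.52
eef_pos: [645.8, 216.9, -1.5]
tcp_rot: [3.141, 0.0, 0.212]
ft_force: [-0.8, -1.4, 0.6]
opening: 0.319
grip_force: 0.6
```

```bash
python3 m.py c5
```

```text
8.525 [645.8 216.9  -1.5] [3.14129675e+00 3.07353740e-04 2.12228236e-01] 0.3194056075987916 [-0.81174648 -1.43040666  0.61136905]
side brass 92 [-3.  68.3 53.3] 92.5
ear 73 [-28.8 -62.2  40. ] -114.9
ear 44 [60.1 12.  40.7] 11.2
ear 96 [-44.1  57.4  39.6] 127.5
scene brass 175 [36.8 45.  94.5] 50.7
ear 18 [-33.4  52.9  39.7] 122.3
ear 112 [72.2 11.7 38.9] 9.2
ear 13 [72.9 37.4 40.5] 27.2
```

Request:
{"fn": "step_arm", "kwargs": {"increments": [{"slide": [-0.0004,-0.0074,0],"roll": -0.105},{"slide": [-0.0016,-0.0148,0],"roll": -0.209},{"slide": [-0.0035,-0.0219,0],"roll": -0.314},{"slide": [-0.0061,-0.0289,0],"roll": -0.419},{"slide": [-0.0095,-0.0355,0],"roll": -0.524}]}}

```text
t: 9.25
eef_pos: [629.3, 249.4, -1.6]
tcp_rot: [3.141, 0.0, 0.733]
ft_force: [0.4, -0.2, -0.4]
opening: 0.322
grip_force: 0.5
```

```bash
sed -i 's/(P\[...,2\]>8)&(d>58)/(P[...,2]>8)\&(P[...,2]<30)\&(d>58)/' m.py; python3 m.py c6
```

```text
9.25 [629.3 249.4  -1.6] [3.14135082e+00 1.65448798e-04 7.33289673e-01] 0.3224485611261248 [ 0.42568928 -0.22808244 -0.38517673]
side brass 64 [-19.6  79.7  18. ] 103.8
ear 66 [  7.  -68.5  40.4] -84.2
ear 105 [-66.   27.8  39.8] 157.2
scene brass 80 [-19.2  79.6  15.9] 103.6
ear 52 [ 15.2 -69.6  38.3] -77.7
ear 88 [57.1 46.6 39.2] 39.2
ear 27 [43.5 64.  40. ] 55.8
```

View pics/c6.png

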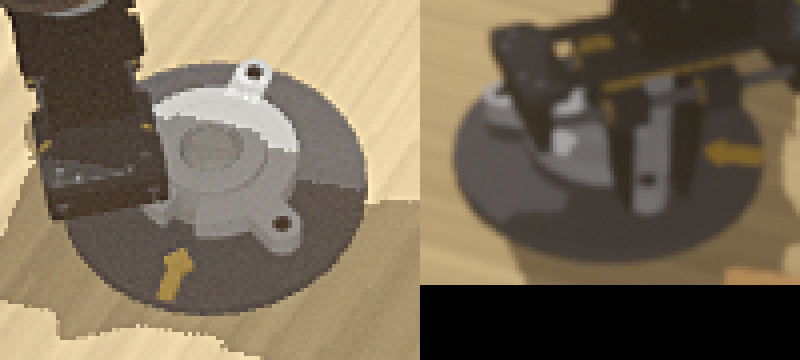

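The pointer is now clear at crop (178,275) and lies at 103.7°. The notch at crop (170,212) is at about 97°, so it needs 7° more. Then I'll unload, open and lift.

Request:
{"fn": "step_arm", "kwargs": {"increments": [{"slide": [-0.0001,-0.0037,0],"roll": -0.052},{"slide": [-0.0005,-0.0087,0],"roll": -0.122},{"slide": [-0.0005,-0.0087,0],"roll": -0.122}]}}

```text
t: 9.72
eef_pos: [623.3, 255.6, -1.5]
tcp_rot: [3.141, -0.0, 0.851]
ft_force: [0.4, 0.6, 0.0]
opening: 0.321
grip_force: 0.0
```

Request:
{"fn": "step_arm", "kwargs": {"increments": [{"slide": [0,0.002,0],"roll": 0},{"slide": [0,0.002,0],"roll": 0},{"slide": [0,0.002,0],"roll": 0}], "fingers": 0.5}}

```text
t: 10.1
eef_pos: [624.7, 254.3, -1.6]
tcp_rot: [3.142, 0.0, 0.854]
ft_force: [0.4, -0.4, 0.2]
opening: 0.495
grip_force: 0.0
```

Request:
{"fn": "step_arm", "kwargs": {"increments": [{"slide": [0,0,-0.01],"roll": 0},{"slide": [0,0,-0.04],"roll": 0},{"slide": [0,0,-0.09],"roll": 0},{"slide": [0.05,0,-0.14],"roll": 0},{"slide": [0.1,0,-0.17],"roll": 0}]}}

```text
t: 10.72
eef_pos: [689.1, 328.0, 170.5]
tcp_rot: [3.14, -0.003, 0.854]
ft_force: [1.4, 0.8, -0.5]
opening: 0.502
grip_force: 0.0
```

```bash
python3 m.py c7
```

```text
10.725 [689.1 328.  170.5] [ 3.14004231e+00 -2.55828793e-03  8.53628711e-01] 0.5023420515641775 [ 1.4373161   0.79364805 -0.51211679]
side brass 63 [-19.8  79.6  18.4] 104.0
ear 62 [ 15.1 -67.1  40.4] -77.3
ear 85 [45.7 52.  39.8] 48.7
ear 99 [-69.   20.2  39.9] 163.7
scene brass 73 [-19.1  79.5  16.2] 103.5
ear 66 [-68.2  19.8  39.3] 163.8
ear 71 [ 18.  -65.9  38.5] -74.7
ear 91 [49.5 52.  38.7] 46.4
```

View pics/c7.png

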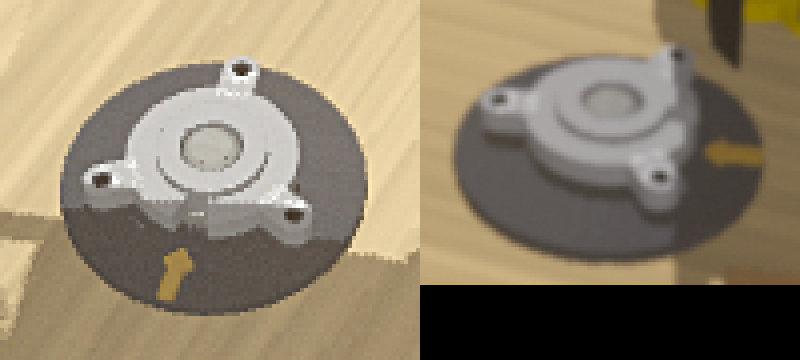

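The notch at crop (195,215) faces the arrow at (178,275). It measures about 105° against 103.7°, well within tolerance, and the flange is flat with the gripper clear.

```bash
python3 -c "
from h import *
print(env.job_done())"
```

```text
the job is handed in; nothing more can be done
None
```

The notched flange is turned about 63° so its notch sits within about 2° of the stand's pointer, still flat on its stand, the four-eared flange left untouched, and the job is handed in (no verdict was returned).

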